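# Shut the red stopcock in the tea-tasting counter's water box

## Task

Slide the metal cover of the white stopcock box all the way aside onto the closed half of the box, then push the red valve handle a quarter turn clockwise until it is fully shut against its stop. Nothing needs gripping, a push of the fingertips does it, and the cover must stay down flat in its guides, never lifted. Leave the blue valve as it is, leave the bowls, mugs, tin and spoon where they stand, and leave the cover open.

Things in the scene. Friction and masses are not known exactly. Their poses are not given: they have to be found in the camera images.
- stopbox: White stopcock box fixed to the counter, 256 (x) x 300 (y) x 74 mm high, turned up to 0.3 rad. Origin: centre of its underside; z up, long side along its y. Aluminium guide lips on both long edges rise to z 86, the end walls to z 80; they guide the cover along y and stop it. Copper pipes leave both ends. The bystanders stand a few cm from it, none over 90 mm high.
- bay (a point): Centre of the mouth of the open valve bay, the box's -y half, 74 mm above the counter. Inside it spans box-frame x -115 to +115, y -145 to -8, floor at z 6 mm. Pipes and brass valve bodies in it reach z 41 beside the valve axes.
- deck (a point): Centre of the top of the closed grey deck, the box's +y half, 74 mm above the counter: where the cover slides to.
- cover: Loose aluminium cover, 240 x 142 (along the box's y) x 8 mm, 0.28 to 0.56 kg, flat on the box between the guide lips (1.5 mm play each side). Origin: centre of its underside, box-frame z 74 mm; axes as the box's. Starts over the valve bay, centre at box y -73 to -61 mm; slides towards the box's +y (push of 1 to 6 N) until the end wall stops it at y +74.
- cover_rib (a point): Centre of the black rib that stands up in the middle of the cover: 80 mm long (along the box's x), 12 mm thick (y), 22 mm high; this point is 19 mm above the cover's underside, 93 mm above the counter. The rib's top is 104 mm above the counter.
- red_axis (a point): Point on the vertical turning axis of the red valve's handle, 55 mm above the counter (mid-height of the handle), in the valve bay. The red and blue valves sit at (62, -38) and (-28, -38) mm in the box frame, either way round.
- red_tip (a point): Middle of the free end of the red handle, 66 mm from its axis, 55 mm above the counter. The handle is a red plastic bar 14 mm wide, 18 mm high (46 to 64 mm above the counter), reaching 66 mm from the axis, with a 26 mm round hub. Under the bar there is free room down to 41 mm above the counter.
- red_handle (a joint): Angle of the red handle, rad. 0 = open: it points to the box's -y, in line with the pipe. Grows clockwise seen from above, to 1.571 = shut: it points to the box's -x, across the pipe, at a stop. Starts at 0 to 0.2. Turning needs about 0.12 N m (3 N at 45 mm from the axis); it stays where it is left.
- blue_tip (a point): Middle of the free end of the blue handle, of the same shape and sizes as the red one, its valve 90 mm from the red one. It starts at 0 to 0.2 rad from the open direction and must stay as it is.
- bowl0: White ceramic tasting bowl, 84 mm wide at the rim, 50 mm high, a bystander beyond the box's +x side. Origin: centre of its foot.
- bowl1: A second such tasting bowl, bystander.
- bowl2: A third such tasting bowl, bystander.
- mug0: White ceramic tasting mug, 68 mm wide, 70 mm high, with a handle, a bystander beyond the box's -y end. Origin: centre of its foot.
- mug1: A second such mug, bystander.
- caddy: Green tea tin, 72 mm wide, 85 mm high, a bystander beyond the box's +y end. Origin: centre of its underside.
- spoon: Steel tasting spoon 160 mm long lying flat, a bystander beyond the box's +y end, along the box's x. Origin: under its middle.

How it is judged:
By the outcome, as a careful person would: the job done as asked, in the order asked, and still so for the second after the job is handed in, with the robot touching nothing.
It also fails if it takes over 45 s, if anything falls off the work surface, if the arm or the gripper's body presses on something with over 40 N, if the wrist force passes 120 N, or if a joint passes its speed limit or range.

## Robot

A 6-joint arm with a two-finger parallel gripper is mounted at the origin on the work surface. World frame = base frame: x ahead of the robot, y to its left, z up, the work surface at z = 0. Lengths are in mm, angles in rad, forces in N, time in s.
With the tool pointing down it reaches from about 400 to 925 mm from the base axis. Payload 12.5 kg.
Tool frame: the origin (TCP) lies midway between the tips of the shut fingers; the grasp point (between the pads) lies 19 mm behind it (env.pinch_z is the distance from the TCP to the grasp point, in mm); z points along the fingers, y is the line along which they close (so a half turn about z gives the same grasp; the last joint's range is limited). The gripper opens to 95 mm and grips with 3 to 60 N. Pads are 20 mm wide; open, the fingers measure 119 mm over their backs; the gripper's body (75 mm by 180 mm) begins 59 mm behind the grasp point.
Start: joints at [-1.407, 0.491, 1.559, -0, 1.092, -0.106], TCP at [166.609, -602.402, 214.661] pointing down, gripper open.
Joint ranges: [-3.1, 3.1], [-0.84, 2.19], [0.05, 2.79], [-1.13, 4.28], [0.06, 2.93], [-2.69, 2.69]. Speed limits (rad/s): [2.22, 2.22, 2.79, 3.14, 3.14, 3.14].

## Interface

Orientations are given as [roll, pitch, yaw] about the fixed x, y, z axes, in that order (R = Rz(yaw) Ry(pitch) Rx(roll)).
In Python, from cell import readout, eyes, job_done, env gives the robot as it stands.
- The arm moves only by the shell command python3 -m jog 'ROWS'. ROWS is a JSON object of lists of equal length, an entry for each row: "dp": the shift along the tool's x, y, z in mm, a list of three; "twist": the turn about the tool's z in degrees; "claw": the closure, from -1 (fully open) to 1 (shut). A call has 1 to 8 rows; each row is the pose to reach, as a shift and turn from the pose commanded when the call began, along the tool's axes at that moment; what a row does not reach only later rows make up. A row lasts 1/12 s, in which the tool goes at most 41.7 mm and 7.16 degrees, less where a joint would pass 70% of its speed; a pose out of reach is approached as far as the arm can. A call with a gripper value outside its range is refused whole. The fingers move at their own pace and stop on an object; the grip force is fixed at half the most. Time passes only in rows, so rows that repeat a pose let the fingers close. It gives the time, the measured TCP pose, the force and the opening at its end, in the units of the state.
- readout.state(): the state, without advancing time (a new reading comes with each control period).
- eyes.read_camera(name): name is "side" or "top"; returns the picture (384x512x3 uint8, red, green, blue); there is no depth.
- eyes.camera_model(name): a dict with "intrinsics" (3x3 intrinsics, pixels), "k1" (the pictures are not rectified: a ray, as slopes to the right and down, at radius r is drawn at 1 + k1 r^2 times it, then the intrinsics apply), "R" (3x3) and "t" (3): a world point X has camera coordinates R X + t. Camera axes: x right, y down, z forward; pixel columns grow to the right and rows downward; lengths in mm; the calibration is good to about 2 mm. A picture is of the moment at which its call begins. camera_model takes no time and is no camera call.
- job_done(): hands the job in, once; it reports no verdict.
The state is a dict: "t": time; "joints": joint angles; "qvel": joint speeds; "tau": joint torques, N m; "eef_pos": TCP position; "tcp_rot": TCP orientation; "ft_force": force on the tool from outside, world axes, zero at the start; "moment": the same for the moment, N m; "opening": opening from 0.0 (shut) to 1.0 (fully open).
Only numpy, scipy, OpenCV 4.12 (cv2) and the standard library are available. Lean on these libraries where they do the work, as an engineer would, in place of code of your own. Each camera call takes 0.05 s, during which the arm holds its last target. There are 200 camera calls.

## Working session

There is one attempt and no reset: what is moved stays moved. The work goes in short steps, Python scripts to look and compute and a shell command to move; the robot and the scene stay as the last step left them, time stands still between calls to the robot, and variables do not carry over. Pictures are saved under pics/ and viewed, on a budget of 10 in all, crops included, one or two more only if the job needs it, and the job is handed in when it is done.

```bash
mkdir -p pics
cat > h.py <<'E'
import numpy as np, cv2
from cell import readout, eyes, env
def snap(n,f):
    im=eyes.read_camera(n); cv2.imwrite('pics/'+f,im[:,:,::-1]); return im
def ray(n,u,v):
    m=eyes.camera_model(n); K=np.array(m["intrinsics"]); R=np.array(m["R"]); t=np.array(m["t"])
    d=cv2.undistortPoints(np.array([[[u,v]]],float),K,np.array([m["k1"],0,0,0.]))[0,0]
    return -R.T@t, R.T@np.array([d[0],d[1],1])
def onz(n,u,v,z):
    c,d=ray(n,u,v); return c+d*(z-c[2])/d[2]
def proj(n,X):
    m=eyes.camera_model(n); R=np.array(m["R"]); p=R@np.array(X,float)+np.array(m["t"])
    s=p[:2]/p[2]; s=s*(1+m["k1"]*(s@s)); return (np.array(m["intrinsics"])@[s[0],s[1],1])[:2]
E
python3 - <<'E'
from h import *
a=snap('top','a_top.png'); b=snap('side','a_side.png')
s=readout.state(); print(s)
for n in('top','side'): 
    m=eyes.camera_model(n); print(n,m, -np.array(m['R']).T@np.array(m['t']))
E
```

```text
{'t': 0.1, 'joints': array([-1.40661759e+00,  4.91496683e-01,  1.55938807e+00, -1.28905827e-06,
        1.09172562e+00, -1.05629577e-01]), 'qvel': array([-0.00103316, -0.00148342, -0.00058452,  0.00124667,  0.00069129,
       -0.00031772]), 'tau': array([ 3.67640270e-03, -6.13623333e+01, -2.58606380e+01,  6.94450387e-02,
        4.70663491e-02, -6.50012157e-05]), 'eef_pos': array([ 166.5590438 , -602.16788527,  214.12195483]), 'tcp_rot': array([-3.14058048e+00, -1.06165002e-04,  2.69808851e-01]), 'ft_force': array([ 0.08019807, -0.10162101, -0.22931032]), 'moment': array([ 0.02572783, -0.02510019, -0.05728305]), 'opening': 0.9966317660919736}
top {'intrinsics': array([[372.07293203,   0.        , 254.178771  ],
       [  0.        , 372.07293203, 194.75569916],
       [  0.        ,   0.        ,   1.        ]]), 'k1': -0.11600992213024013, 'R': array([[-0.01663083, -0.99955844, -0.02462408],
       [-0.99519167,  0.01892562, -0.09610083],
       [ 0.09652442,  0.02290744, -0.99506698]]), 't': array([  48.71155698,  602.3180886 , 1052.6669422 ])} [ 498.62398998   13.17689993 1106.55685473]
side {'intrinsics': array([[347.35823661,   0.        , 256.40397323],
       [  0.        , 347.35823661, 188.40873793],
       [  0.        ,   0.        ,   1.        ]]), 'k1': -0.10576833823736645, 'R': array([[-0.86244224, -0.5061301 , -0.00506957],
       [-0.36269042,  0.6249463 , -0.69130151],
       [ 0.35305671, -0.59436895, -0.72254863]]), 't': array([529.21572715, 255.68133803, 810.3170369 ])} [263.06330179 589.69218458 764.92925128]
```

View pics/a_top.png

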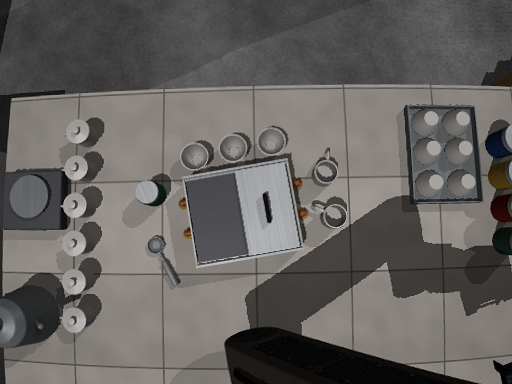

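View pics/a_side.png

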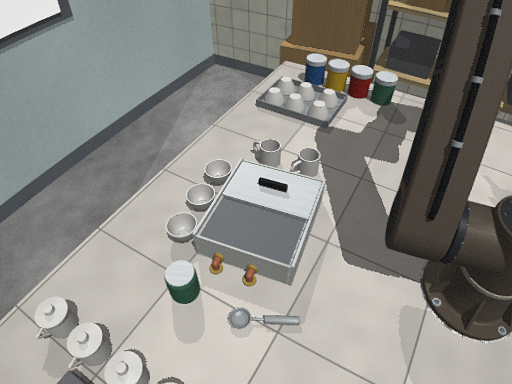

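Top: the rib is at (267,207), the cover (metal) is on the right over the bay, and the grey deck is on the left (box +y). The box spans (183,178), (288,159), (302,246), (197,266). Bowls stand above, mugs right, and tin and spoon left. Side view agrees, with the rib at (273,184). Next I'll measure the rib and box.

```bash
cat > m.py <<'E'
from h import *
def blob(mask,x0,y0,x1,y1):
    m=np.zeros_like(mask,np.uint8); m[y0:y1,x0:x1]=mask[y0:y1,x0:x1]
    n,l,st,c=cv2.connectedComponentsWithStats(m); i=1+np.argmax(st[1:,4])
    cs,_=cv2.findContours((l==i).astype(np.uint8),cv2.RETR_EXTERNAL,cv2.CHAIN_APPROX_NONE); return c[i],st[i,4],cs[0]
E
python3 - <<'E'
from m import *
T=cv2.imread('pics/a_top.png'); S=cv2.imread('pics/a_side.png')
g=T.max(2)
for n,I,box in(('top',T,(250,180,285,235)),('side',S,(250,170,300,200))):
    c,a,k=blob(I.max(2)<60,*box); 
    print(n,c,a,onz(n,*c,98))
    P=np.array([onz(n,*q[0],104)[:2] for q in k],np.float32); print(cv2.minAreaRect(P))
# two-view triangulation of rib centroid
c1,d1=ray('top',*blob(T.max(2)<60,250,180,285,235)[0]);c2,d2=ray('side',*blob(S.max(2)<60,250,170,300,200)[0])
x=np.linalg.lstsq(np.c_[d1,-d2],c2-c1,rcond=None)[0];print(c1+d1*x[0],c2+d2*x[1])
c,a,k=blob((g<110)&(g>55),180,150,250,270)
P=np.array([onz('top',*q[0],74)[:2] for q in k],np.float32); r=cv2.minAreaRect(P);print('deck',c,a,r,cv2.boxPoints(r))
# whole box outer corners at lips z86
for q in((183,178),(288,159),(302,246),(197,266)): print(q,onz('top',*q,80))
E
```

```text
top [266.88811189 207.21678322] 143 [561.83233401   2.46602138  98.        ]
((561.0369873046875, 2.372971534729004), (79.50363159179688, 13.130967140197754), 8.898080825805664)
side [272.50243902 184.27317073] 205 [559.30608695   6.09040364  98.        ]
((557.5426635742188, 11.378499031066895), (79.70684814453125, 25.93025779724121), 8.837970733642578)
[562.11700477   2.41778291  93.45777299] [561.34361489   2.07644957  93.41292801]
deck [216.3779509  218.06279509] 4236 ((535.2117919921875, 144.16514587402344), (236.99298095703125, 145.0646209716797), 9.044608116149902) [[406.78632  197.16756 ]
 [429.591     53.90663 ]
 [663.63727   91.162735]
 [640.8326   234.42366 ]]
(183, 178) [649.32029052 236.12647292  80.        ]
(288, 159) [696.90188085 -59.50907914  80.        ]
(302, 246) [454.72400355 -91.84017311  80.        ]
(197, 266) [404.26098893 197.44988024  80.        ]
```

The measurements agree. Both lines put the box yaw at about 9°, the rib triangulates to z 93.4 and is 79.5 x 13 mm, and the box centre is near (551,70). I'll move to behind the rib with the fingers shut.

```bash
cat > go.py <<'E'
# prints dp/twist from the present pose to box-frame target (x,y,z), tool yaw = box yaw
import sys
from h import *
from scipy.spatial.transform import Rotation as Rn
YAW=0.157; C=np.array([551,70.4,0])
B=Rn.from_euler('z',YAW).as_matrix()
if __name__=='__main__':
    s=readout.state(); R=Rn.from_euler('xyz',s['tcp_rot']).as_matrix()
    print('t',round(s['t'],2),'box pos',np.round(B.T@(s['eef_pos']-C),1),'F',np.round(B.T@s['ft_force'],1),'open',round(s['opening'],2))
    if len(sys.argv)>3:
        X=C+B@np.array(sys.argv[1:4],float); print('dp',np.round(R.T@(X-s['eef_pos']),1),'twist',np.round(np.degrees(s['tcp_rot'][2]-YAW),1))
E
python3 -m jog '{"dp":[[540,-447,0],[540,-447,0],[540,-447,0],[540,-447,0],[540,-447,0],[540,-447,0],[540,-447,0],[540,-447,0]],"twist":[6.5,6.5,6.5,6.5,6.5,6.5,6.5,6.5],"claw":[1,1,1,1,1,1,1,1]}'
python3 go.py 1 -99 200
```

```text
t: 0.77
eef_pos: [358.1, -327.2, 214.6]
tcp_rot: [-3.141, 0.0, 0.156]
ft_force: [1.6, -0.3, -0.0]
opening: 0.497
t 0.77 box pos [-252.7 -362.6  214.6] F [ 1.6 -0.6 -0. ] open 0.5
dp [ 253.5 -263.8   14.6] twist -0.1
```

```bash
python3 -m jog '{"dp":[[253,-264,14],[253,-264,14],[253,-264,14],[253,-264,14],[253,-264,14],[253,-264,14],[253,-264,14],[253,-264,14]],"twist":[0,0,0,0,0,0,0,0],"claw":[1,1,1,1,1,1,1,1]}'
python3 go.py 1 -99 150
```

```text
t: 1.43
eef_pos: [548.4, -53.6, 201.7]
tcp_rot: [3.142, 0.0, 0.156]
ft_force: [0.4, -0.4, -0.5]
opening: 0.007
t 1.43 box pos [ -22.  -122.1  201.7] F [ 0.3 -0.5 -0.5] open 0.01
dp [ 23.  -23.1  51.7] twist -0.0
```

```bash
python3 -m jog '{"dp":[[23,-23,52],[23,-23,52],[23,-23,52],[23,-23,52],[23,-23,52]],"twist":[0,0,0,0,0],"claw":[1,1,1,1,1]}'
python3 go.py 1 -99 87
python3 - <<'E'
from h import *
a=snap('top','b_top.png'); b=snap('side','b_side.png')
cv2.imwrite('pics/b.png',np.hstack([cv2.resize(a[130:290,160:360],(400,320)),cv2.resize(b[100:260,170:370],(400,320))])[:,:,::-1])
E
```

```text
t: 1.85
eef_pos: [566.8, -30.1, 150.8]
tcp_rot: [3.141, -0.001, 0.156]
ft_force: [0.9, -0.4, 0.2]
opening: 0.001
t 1.85 box pos [-1.000e-01 -1.017e+02  1.508e+02] F [ 0.9 -0.5  0.2] open 0.0
dp [ 1.1 -2.8 63.8] twist -0.1
```

View pics/b.png

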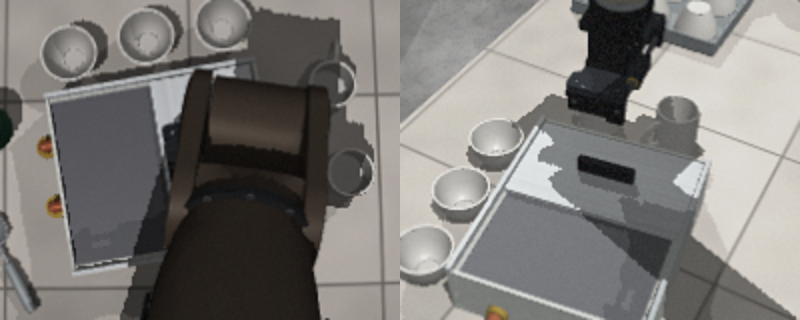

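In the right (side) crop the shut fingers hang behind the rib at about (605,110). The rib is clear at (605,168). I'll lower to just above the cover and push.

```bash
python3 -m jog '{"dp":[[1,-2,30],[1,-2,55],[1,-2,64],[1,-2,64],[1,-2,64],[1,-2,64]],"twist":[0,0,0,0,0,0],"claw":[1,1,1,1,1,1]}'
python3 go.py 1 -60 87
python3 -m jog '{"dp":[[0,-6,0],[0,-12,0],[0,-18,0],[0,-26,0],[0,-34,0],[0,-42,0],[0,-50,0],[0,-58,0]],"twist":[0,0,0,0,0,0,0,0],"claw":[1,1,1,1,1,1,1,1]}'
python3 go.py 1 40 87
```

```text
t: 2.45
eef_pos: [568.2, -27.6, 87.4]
tcp_rot: [3.141, -0.002, 0.156]
ft_force: [-0.3, -0.6, 0.7]
opening: 0.006
t 2.45 box pos [  1.6 -99.5  87.4] F [-0.4 -0.5  0.7] open 0.01
dp [ -0.7 -39.5   0.4] twist -0.1
t: 3.12
eef_pos: [558.3, 31.0, 85.9]
tcp_rot: [3.141, -0.0, 0.157]
ft_force: [0.4, -2.7, 3.5]
opening: 0.001
t 3.12 box pos [  1.1 -40.1  85.9] F [ 0.  -2.7  3.5] open 0.0
dp [ -0.1 -80.1  -1.1] twist -0.0
```

```bash
python3 -m jog '{"dp":[[0,-8,-1],[0,-18,-1],[0,-28,-1],[0,-38,-1],[0,-48,-1],[0,-58,-1],[0,-66,-1],[0,-72,-1]],"twist":[0,0,0,0,0,0,0,0],"claw":[1,1,1,1,1,1,1,1]}'
python3 go.py 1 56 87
python3 -m jog '{"dp":[[0,-3,0],[0,-6,0],[0,-9,0],[0,-12,0],[0,-14,0],[0,-16,0]],"twist":[0,0,0,0,0,0],"claw":[1,1,1,1,1,1]}'
python3 go.py 1 56 87
```

```text
t: 3.78
eef_pos: [546.9, 102.3, 86.8]
tcp_rot: [3.142, 0.0, 0.157]
ft_force: [-0.1, -0.9, -0.7]
opening: 0.003
t 3.78 box pos [ 1.  32.1 86.8] F [-0.2 -0.9 -0.7] open 0.0
dp [  0.  -23.9  -0.2] twist -0.0
t: 4.28
eef_pos: [544.7, 117.0, 86.8]
tcp_rot: [3.141, 0.0, 0.156]
ft_force: [0.2, -1.0, -0.8]
opening: 0.009
t 4.28 box pos [ 1.1 47.  86.8] F [ 0.  -1.  -0.8] open 0.01
dp [-0.1 -9.  -0.2] twist -0.0
```

```bash
python3 -m jog '{"dp":[[0,-1,0],[0,-2,0],[0,-3,0],[0,-4,0],[0,-5,0],[0,-6,0],[0,-6,0]],"twist":[0,0,0,0,0,0,0],"claw":[1,1,1,1,1,1,1]}'
python3 go.py
python3 -m jog '{"dp":[[0,-1,0],[0,-2,0],[0,-3,0],[0,-3,0]],"twist":[0,0,0,0],"claw":[1,1,1,1]}'
python3 go.py
python3 - <<'E'
from h import *
a=snap('top','c_top.png'); b=snap('side','c_side.png')
cv2.imwrite('pics/c.png',np.hstack([cv2.resize(a[130:290,160:360],(400,320)),cv2.resize(b[100:300,170:370],(400,400))[:320]])[:,:,::-1])
E
```

```text
t: 4.87
eef_pos: [543.8, 123.1, 86.9]
tcp_rot: [3.142, -0.0, 0.156]
ft_force: [-0.9, -0.1, 0.0]
opening: 0.004
t 4.87 box pos [ 1.1 53.1 86.9] F [-0.9  0.   0. ] open 0.0
t: 5.2
eef_pos: [543.3, 126.0, 86.9]
tcp_rot: [3.142, -0.0, 0.156]
ft_force: [-0.2, -0.8, -0.6]
opening: 0.008
t 5.2 box pos [ 1.1 56.2 86.9] F [-0.3 -0.7 -0.6] open 0.01
```

View pics/c.png

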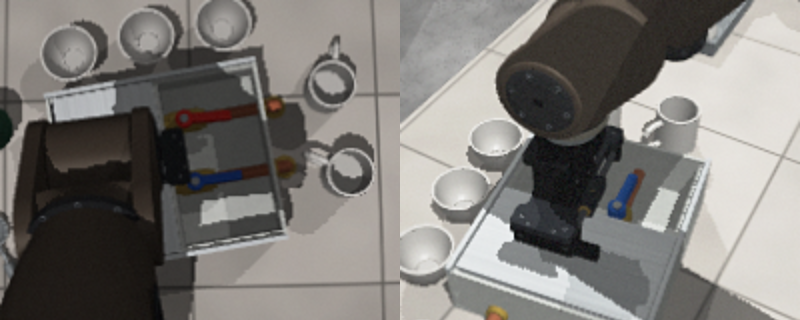

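The cover is across onto the deck. The red handle is at left crop (210,117), on the +x side, and blue is at (225,178). No stop force yet, so I'll creep until I feel it.

```bash
for i in 1 2; do
python3 -m jog '{"dp":[[0,-1,0],[0,-2,0],[0,-3,0],[0,-3,0]],"twist":[0,0,0,0],"claw":[1,1,1,1]}' >/dev/null
python3 go.py; done
```

```text
t 5.63 box pos [ 1.1 59.1 86.9] F [-0.1 -0.4  0.2] open 0.0
t 5.97 box pos [ 1.1 61.5 86.9] F [ 0.1 -6.1 -0.5] open 0.01
```

```bash
python3 -m jog '{"dp":[[0,-0.5,0],[0,-1,0],[0,-1.5,0],[0,-1.5,0]],"twist":[0,0,0,0],"claw":[1,1,1,1]}' >/dev/null
python3 go.py
```

```text
t 6.3 box pos [ 1.1 61.8 87.1] F [ -2.3 -17.1   3.1] open 0.01
```

It's a firm stop (17 N, no motion), so the cover is at its end wall. I'll back off, rise and go above the +x side of the red handle.

```bash
python3 -m jog '{"dp":[[0,8,0],[0,12,-10],[0,20,-40],[0,50,-50],[40,90,-50],[80,130,-50],[91,150,-50],[91,150,-50]],"twist":[0,0,0,0,0,0,0,0],"claw":[1,1,1,1,1,1,1,1]}' >/dev/null
python3 go.py 92 -88 100
python3 - <<'E'
from h import *
from go import B,C
a=snap('top','d_top.png'); b=snap('side','d_side.png')
for n in('top','side'): print(n,[np.round(proj(n,C+B@np.array(p)),0) for p in((62,-38,64),(62,-104,64),(-28,-38,64),(0,74,104))])
cv2.imwrite('pics/d.png',np.hstack([cv2.resize(a[130:290,160:360],(400,320)),cv2.resize(b[120:280,180:380],(400,320))])[:,:,::-1])
E
```

```text
t 6.97 box pos [ 95.  -90.9 137.7] F [-0.5 -0.  -0.5] open 0.01
dp [-3.1 -2.9 37.7] twist -0.2
top [array([252., 188.]), array([275., 184.]), array([258., 220.]), array([215., 216.])]
side [array([247., 193.]), array([256., 178.]), array([278., 202.]), array([253., 221.])]
```

View pics/d.png

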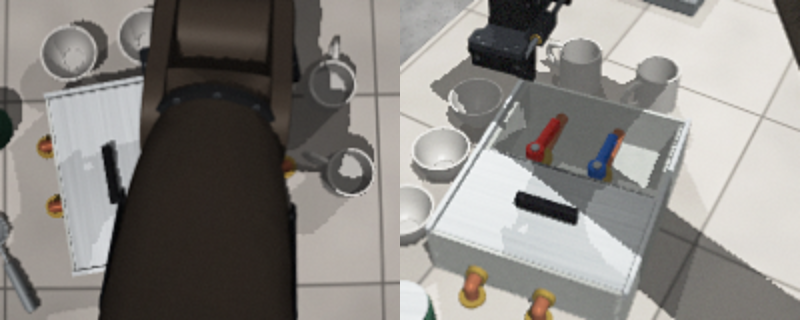

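The cover lies flat against the far end (rib at right crop (546,207)). The red hub is at (535,152), i.e. side pixel (247,196), against a predicted (247,193), so the frame holds. Now the handle angles.

```bash
cat > ang.py <<'E'
from m import *
from go import B,C
def report(n,f,z=64):
    hsv=cv2.cvtColor(cv2.imread('pics/'+f),cv2.COLOR_BGR2HSV); H,S,V=[hsv[:,:,i].astype(int) for i in range(3)]
    lo=(240,165,310,240) if n=='top' else (235,165,310,215)
    for name,mk in(('red',((H<4)|(H>174))&(S>150)&(V>50)),('blue',(H>100)&(H<125)&(S>120)&(V>45))):
        try: c,a,k=blob(mk,*lo)
        except Exception: print(n,name,'none'); continue
        P=np.array([(B.T@(onz(n,*q[0],z)-C))[:2] for q in k])
        ax=np.array([62 if name=='red' else -28,-38]); d=P-ax; r=np.hypot(*d.T); far=d[r>np.percentile(r,80)].mean(0)
        m=(B.T@(onz(n,*c,60)-C))[:2]-ax
        print(n,name,a,'centroid',np.round(m+ax,1),'far',np.round(far+ax,1),'ang c %.2f far %.2f'%(np.arctan2(-m[0],-m[1]),np.arctan2(-far[0],-far[1])),'rmax %.0f'%r.max())
E
python3 -c "
from ang import *
report('top','c_top.png');report('side','d_side.png')
c,a,k=blob(cv2.imread('pics/d_side.png').max(2)<45,225,205,290,240);print(c,a,B.T@(onz('side',*c,93)-C))
c,a,k=blob(cv2.imread('pics/d_top.png').max(2)<60,205,195,225,235);print(c,a,B.T@(onz('top',*c,98)-C))"
```

```text
top red 131 centroid [ 58.1 -63.5] far [ 54.7 -97.1] ang c 0.15 far 0.12 rmax 64
top blue 120 centroid [-29.8 -64.5] far [-30.4 -94.8] ang c 0.07 far 0.04 rmax 64
side red 130 centroid [ 57.3 -59.4] far [ 52.5 -91.8] ang c 0.22 far 0.17 rmax 62
side blue 133 centroid [-30.2 -56.9] far [-31.  -94.3] ang c 0.11 far 0.05 rmax 63
[252.84234234 223.41891892] 222 [-0.45436617 74.05899537 93.        ]
[216.90291262 219.70873786] 206 [-9.78239671 70.85083089 98.        ]
```

The rib is at box y 74.06 (target 74). Red is at about 0.15 rad and blue about 0.06. I'll lower beside the red handle.

```bash
python3 -m jog '{"dp":[[-3,-3,30],[-3,-3,60],[-3,-3,80],[-3,-3,87],[-3,-3,87],[-3,-3,87]],"twist":[0,0,0,0,0,0],"claw":[1,1,1,1,1,1]}' >/dev/null
python3 go.py 80 -83 52
python3 -m jog '{"dp":[[-6,-2,0],[-12,-5,0],[-18,-4,0],[-25,-2,0],[-31,-2,0],[-37,-3,0],[-44,-4,0],[-50,-6,0]],"twist":[0,0,0,0,0,0,0,0],"claw":[1,1,1,1,1,1,1,1]}' >/dev/null
python3 go.py 26.6 -71.1 52
```

```text
t 7.57 box pos [ 89.1 -82.9  50.9] F [ 0.2  0.6 -0.2] open 0.01
dp [-9.1  0.1 -1.1] twist -0.0
t 8.23 box pos [ 38.4 -77.7  50.2] F [ 3.4 -1.4  0.5] open 0.0
dp [-11.8  -6.5  -1.9] twist -0.0
```

```bash
python3 -m jog '{"dp":[[-4,-2,-1],[-8,-4,-1],[-12,-8,-1],[-15,-11,-1],[-18,-14,-1],[-20,-17,-1],[-20,-20,-1],[-20,-20,-1]],"twist":[0,0,0,0,0,0,0,0],"claw":[1,1,1,1,1,1,1,1]}' >/dev/null
python3 go.py
python3 -m jog '{"dp":[[0,-1,0],[0,-2,0],[0,-3,0],[0,-3,0]],"twist":[0,0,0,0],"claw":[1,1,1,1]}' >/dev/null
python3 go.py; python3 -c "
from ang import *
snap('side','e_side.png');report('side','e_side.png')"
```

```text
t 8.9 box pos [ 18.3 -56.9  50.7] F [-0.2 -0.2  0.7] open 0.01
t 9.23 box pos [ 18.8 -54.4  50.7] F [-1.3 -1.3  0.5] open 0.0
side red 74 centroid [ 28.1 -30.4] far [ -1.6 -33.3] ang c 1.79 far 1.64 rmax 69
side blue 128 centroid [-30.2 -56.9] far [-30.8 -94.2] ang c 0.12 far 0.05 rmax 63
```

```bash
python3 -m jog '{"dp":[[0,-1,0],[0,-2,0],[0,-3,0],[0,-3,0]],"twist":[0,0,0,0],"claw":[1,1,1,1]}' >/dev/null
python3 go.py
python3 -m jog '{"dp":[[0,-0.5,0],[0,-1,0],[0,-1.5,0],[0,-1.5,0]],"twist":[0,0,0,0],"claw":[1,1,1,1]}' >/dev/null
python3 go.py
```

```text
t 9.62 box pos [ 18.9 -51.3  50.8] F [-1.7 -2.7 -1. ] open 0.01
t 9.95 box pos [ 18.9 -50.8  50.8] F [-3.7 -8.4  0.1] open 0.0
```

```bash
python3 -m jog '{"dp":[[0,-0.5,0],[0,-1,0],[0,-1.5,0],[0,-1.5,0]],"twist":[0,0,0,0],"claw":[1,1,1,1]}' >/dev/null
python3 go.py
python3 -m jog '{"dp":[[0,6,0],[0,15,0],[0,20,-20],[0,20,-60],[0,20,-100],[0,60,-120],[0,100,-120],[0,140,-120]],"twist":[0,0,0,0,0,0,0,0],"claw":[1,1,1,1,1,1,1,1]}' >/dev/null
python3 -m jog '{"dp":[[0,40,0],[0,80,0],[0,120,0],[0,160,0],[0,200,0],[0,240,0],[0,240,0],[0,240,0]],"twist":[0,0,0,0,0,0,0,0],"claw":[1,1,1,1,1,1,1,1]}' >/dev/null
python3 go.py; python3 -c "
from ang import *
a=snap('top','f_top.png');b=snap('side','f_side.png');report('top','f_top.png');report('side','f_side.png')
c,_,k=blob(cv2.imread('pics/f_side.png').max(2)<45,225,205,290,240);print(c,B.T@(onz('side',*c,93)-C))
cv2.imwrite('pics/f.png',np.hstack([cv2.resize(a[110:290,130:360],(460,360)),cv2.resize(b[120:300,180:350],(340,360))])[:,:,::-1])"
```

```text
t 10.28 box pos [ 19.  -50.5  50.9] F [ -4.7 -18.7  -0.3] open 0.0
t 11.62 box pos [  18.  -430.6  170. ] F [0.1 0.2 0.5] open 0.0
top red 126 centroid [ 36.7 -37. ] far [  1.9 -36.5] ang c 1.61 far 1.60 rmax 66
top blue 136 centroid [-29.5 -62.7] far [-30.4 -97.2] ang c 0.06 far 0.04 rmax 64
side red 164 centroid [ 32.7 -33.8] far [ -0.1 -29.2] ang c 1.71 far 1.71 rmax 69
side blue 134 centroid [-30.2 -58.3] far [-31.5 -95.1] ang c 0.11 far 0.06 rmax 63
[252.82258065 223.73655914] [-0.77392923 74.98756715 93.        ]
```

View pics/f.png

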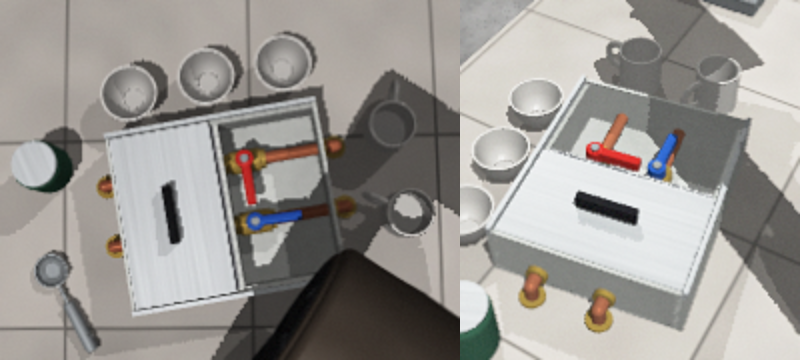

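The red handle lies straight across at (248,180), blue is unchanged at (275,217), and the cover is flat on the deck with its rib at (172,213). The bystanders look unmoved and the arm is clear.

```bash
python3 -c "
from cell import job_done; print(job_done())"
```

```text
the job is handed in; nothing more can be done
None
```

The cover is fully open on the closed half of the box and the red valve is shut against its stop. I handed the job in at about 12 s robot time.

- **Cover:** I pushed the rib with shut fingertips until the end wall stopped it, at 17 N with no further motion. The rib then measured at box y 74 to 75 mm, against the 74 mm end position. The cover looked flat in its guides in every picture.
- **Red valve:** I pushed the handle clockwise until it met a firm stop at 19 N. The top view measured 1.60 rad against the 1.571 stop.
- **Left alone:** The blue valve read about 0.05 rad in both views, before and after. The bowls, mugs, tin and spoon look unmoved, though I checked those by eye only. The arm is clear of everything.

**Checks that disagreed:** The side view put the red handle at 1.71 rad, past its stop. I think the visible side face of the handle biases that view, and I went by the stop force and the top view. While I pushed the cover, the force was close to zero over the last part of the travel, so the cover had probably slid ahead of the fingers. The firm stop afterwards confirmed it was all the way over.

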